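# Raise the telescopic camera stand to its second stop and hold it

### The job

Raise the little telescopic camera stand so that it can take its picture of the spacer block: squeeze in the release button on the side of the camera head, then draw the head straight up past the first click stop until it comes up against the second stop, and finish while still gripping the head there, holding it up, for it sinks when let go. Feel for the second stop: do not pull so hard that the stand's foot leaves the desk, do not drag or tip the stand, and leave the other things on the desk alone.

Things in the scene. Friction and masses are not known exactly. Their poses are not given: they have to be found in the camera images.
- stand: Loose camera stand, 3.6 to 4.5 kg in all. Origin: centre of the underside of its round dark steel foot, 140 mm across, 16 mm thick; z up along the post, -x the front (the lens looks there), +y the button's side. A 24 mm aluminium tube with a dark slot down its front rises to 169 mm and bears the camera head. A pull of 35 to 44 N lifts the whole stand. Its place and yaw vary.
- camera_head: Black camera head on the inner rod, 40 (x) x 36 (y) x 46 mm high; origin at the centre of its underside, 169 mm above the desk when down; axes as the stand's. A round lens, 28 mm across, stands out 13 mm in front (-x). Grip it from above across y, one finger on the button, one on the plain face across from it. Gripped across x, it stays locked.
- head_grip (a point): The middle of the camera head, 25 mm above its underside, 194 mm above the desk when down, halfway between the pressed button and the face across from it: grip here, fingers closing along its y. It rises with the head, by 75 to 100 mm in all as the upper collar is set (first stop at 30 to 50 mm). Lifting the unlocked head takes about 3.5 N (0.26 kg and a little friction); let go, it sinks.
- button (a joint): Grey spring release button, 26 mm wide (x), 30 mm high, in the head's +y face, 7 mm proud: head and button measure 43 mm across y, 37 mm when pressed. Value: travel inward in m, 0 out, 0.006 fully in; 2.5 N starts it, 7 N presses it fully. Until it is in by more than about 4 mm a bolt locks the head down, and pulling lifts the whole stand.
- lug_top (a point): Top of the small steel lug, a 6 mm round pin that sticks out of the slot in the tube's front and rises with the head; it is what meets the stops. 18 mm in front of the tube's axis, 43 mm above the desk when down.
- first_stop (a point): The click in the lower collar, a C-shaped steel clamp 42 mm wide, 16 mm high, open at the front so that the lug passes through; the point is at mid-height on the lug's path. A spring ball holds the lug back with some 5 to 10 N more from when lug_top is about 3 mm below this point, then lets it click through. The height varies.
- second_stop (a point): Underside of the upper collar, a closed steel ring 46 mm across and 12 mm high clamped to the tube, on the lug's path: the lug comes up against it hard and can go no farther. The head is fully raised when lug_top meets this point. The height varies.
- spacer_block: White spacer block, 25 x 40 x 40 mm, loose, in front of the stand; origin at the centre of its underside. A bystander.
- usb_stick: Black USB stick, 17 x 48 x 8 mm, loose, to the stand's right. A bystander.
- pin_4: Ground steel pin, 8 x 58 x 8 mm, loose, to the stand's left. A bystander.
- cutter: Snap-off cutter, 17 x 140 x 16 mm, loose. A bystander.
- tape_electrical: Roll of black tape, 53 mm across and 19 mm high, loose. A bystander.
- caliper: Calliper, 66 x 192 x 13 mm, loose. A bystander.
Mind the look-alikes: they are no part of the job. There is more than one size of the stand; the job needs the largest.

How it is judged (in metres and radians):
On the way, in this order (a step that is already met when the one before it is completed fails the run):
1. the release button is squeezed in while the head is still down (value of joint button above 0.0045 m and z of lug_top in the frame of stand below 0.055 m), for 0.1 s.
2. the head is drawn past the first click stop, the foot on the desk (z of lug_top in the frame of first_stop above 0.008 m and height (world z) of stand below 0.005 m).
At the end, for the whole second after the job is handed in: The head is within 5 mm of the second stop and at rest, the fingers grip it (more than 4 N), and the stand's foot is down on the desk (within 3 mm, 0.04 rad) within 30 mm of where it stood (z of lug_top in the frame of second_stop above -0.005 m and contact force between the fingers and camera_head above 4 N and linear speed of camera_head below 0.02 m/s and height (world z) of stand below 0.003 m and angle between stand's own z axis and vertical below 0.04 rad and distance of stand from where it was at the start of the episode below 0.03 m); the arm keeps its last pose, push and grip.
It fails at once if the stand is lifted off the desk by more than 12 mm or tipped (height (world z) of stand above 0.012 m or angle between stand's own z axis and vertical above 0.17 rad).
It fails at once if a bystander is disturbed (moved more than 25 mm) (distance of any of spacer_block, usb_stick, pin_4, cutter, tape_electrical, caliper from where it was at the start of the episode above 0.025 m).
It also fails if it takes over 61 s, if anything falls off the work surface, if the arm or the gripper's body presses on something with over 40 N, if the wrist force passes 120 N, or if a joint passes its speed limit or range.

### The arm

A 7-joint arm with a two-finger parallel gripper is mounted at the origin on a cart in front of the work surface, level with it; the furniture and walls round the work are solid. World frame = base frame: x ahead of the robot, y to its left, z up, the work surface at z = 0. Lengths are in mm, angles in rad, forces in N, time in s.
With the tool pointing down it reaches from about 400 to 850 mm from the base axis. Payload 10.4 kg.
Tool frame: the origin (TCP) lies on the mounting face of the last link; the fingertips stand manip.finger_overhang ahead of it and the grasp point (between the pads) lies 155 mm ahead of it (manip.finger_overhang is the distance from the TCP to the fingertips, in mm); z points along the fingers, y is the line along which they close (so a half turn about z gives the same grasp; the last joint's range is limited). The gripper opens to 85 mm and grips with 20 to 120 N. Pads are 22 mm wide; open, the fingers measure 114 mm over their backs; the gripper's body (76 mm by 85 mm) begins 54 mm behind the grasp point. The pads swing forward as they close: fully open they stand 13 mm farther back than shut.
Start: joints at [-1.226, 0.332, -0.065, 1.46, 0.022, 1.35, -0.088], TCP at [224.713, 583.212, 404.738] pointing down, gripper open.
Joint ranges: [-2.6, 2.6], [-0.5, 2.12], [-1.47, 1.34], [0.16, 2.42], [-1.27, 4.41], [0.06, 2.06], [-2.6, 2.6]. Speed limits (rad/s): [2.22, 2.22, 2.79, 2.79, 3.14, 3.14, 3.14].

### API

Orientations are given as a unit quaternion [x, y, z, w].
In Python, from rig import state, grab_frame, get_calibration, sign_off, manip gives the robot as it stands. The module is installed in compiled form; this text tells all that it offers.
- The arm moves only by the tool carry_out, never from a script. Its arguments are lists of equal length, an entry for each row: "dp": the shift along the tool's x, y, z in parts of the range, where 1.0 means 60 cm, a list of three; "dr": the turn, a rotation vector about the tool's x, y, z in normalised numbers (1 is 4 rad), a list of three; "grip": the finger opening in mm, from 0 to 85.4. In form: {"dp": [[tx, ty, tz], ...], "dr": [[rx, ry, rz], ...], "grip": [grip, ...]}. A call has 1 to 12 rows; each row is the pose to reach, as a shift and turn from the pose commanded when the call began, along the tool's axes at that moment; what a row does not reach only later rows make up. A row lasts 1/8 s, in which the tool goes at most 62.5 mm and 10.7 degrees, less where a joint would pass 70% of its speed; a pose out of reach is approached as far as the arm can. A shift or turn number past 1, either way, is cut back to 1. A call with a gripper value outside its range is refused whole. The fingers move at their own pace and stop on an object; "force" is the grip in N (left out, the last holds). Time passes only in rows, so rows that repeat a pose let the fingers close. It gives the time, the measured TCP pose, the force, the opening and the grip force at its end, in the units of the state.
- state(): the state, without advancing time (a new reading comes with each control period).
- grab_frame(name): name is "scene" or "top" or "wrist"; returns (picture, depth): 420x560x3 uint8, red, green, blue; 420x560 float32, mm along the optical axis (not along the pixel's ray), 0 where there is no reading.
- get_calibration(name): a dict with "fx", "fy", "cx", "cy" (pixels), "k1" (the pictures are not rectified: a ray, as slopes to the right and down, at radius r is drawn at 1 + k1 r^2 times it, then the intrinsics apply), "T" (4x4, takes a point from camera to world coordinates); the wrist camera has in their place "mount" (4x4, takes a point from camera to tool coordinates, whose origin is the TCP and whose axes are the flange's). Camera axes: x right, y up, looking along -z (the intrinsics and any distortion apply to the point x, -y, -z); pixel columns grow to the right and rows downward; lengths in mm; the calibration is good to about 2 mm. A picture is of the moment at which its call begins: read the wrist's pose just before it. get_calibration takes no time and is no camera call.
- sign_off(): hands the job in; it is judged then, once.
The state is a dict: "time": time; "joint_pos": joint angles; "joint_vel": joint speeds; "joint_efforts": joint torques, N m; "ee_pos": TCP position; "ee_rot": TCP orientation; "wrist_force": force on the tool from outside, world axes, zero at the start; "ft_torque": the same for the moment, N m; "gripper_width": opening from 0.0 (shut) to 1.0 (fully open); "finger_force": force on a finger pad.
Only numpy, scipy, OpenCV 4.12 (cv2) and the standard library are available. Lean on these libraries where they do the work, as an engineer would, in place of code of your own. Each camera call takes 0.05 s, during which the arm holds its last target. There are 200 camera calls.

## Working session

There is one attempt and no reset: what is moved stays moved. The work goes in short steps, Python scripts to look and compute and a tool call to move; the robot and the scene stay as the last step left them, time stands still between calls to the robot, and variables do not carry over. Pictures are saved under pics/ and viewed, at most 10 in all, crops included, and the job is handed in when it is done.

Besides the shell and the picture viewer there is one more tool, called after "Call:" in YAML: its name, and indented under it one key for each argument. carry_out: Moves the arm, as the interface text tells. Its arguments: {"type":"object","properties":{"dp":{"type":"array","items":{"type":"array","items":{"type":"number"}}},"dr":{"type":"array","items":{"type":"array","items":{"type":"number"}}},"grip":{"type":"array","items":{"type":"number"}},"force":{"type":"number"}},"required":["dp","dr","grip"]}

```bash
mkdir -p pics; cat > h.py <<'E'
import numpy as np, cv2
from rig import *
def world(name,u,v,d,T=None):
    c=get_calibration(name)
    p=cv2.undistortPoints(np.array([[[u,v]]],float),np.array([[c['fx'],0,c['cx']],[0,c['fy'],c['cy']],[0,0,1]]),np.array([c['k1'],0,0,0,0]))[0,0]
    q=np.array([p[0]*d,-p[1]*d,-d,1])
    return ((c['T'] if T is None else T)@q)[:3]
E
python3 - <<'E'
from h import *
print(state(),manip.finger_overhang)
for n in('scene','top'):
    p,d=grab_frame(n); cv2.imwrite(f'pics/{n}.png',p[:,:,::-1]); np.save(n,d); np.save(n+'p',p); print(get_calibration(n))
E
```

```text
{'time': 0.0, 'joint_pos': array([-1.22563054,  0.33286964, -0.0646946 ,  1.46099924,  0.02157426,
        1.34988609, -0.0884888 ]), 'joint_vel': array([ 7.90947084e-05,  3.30670311e-04, -1.42696860e-03, -7.31787586e-04,
        1.36750222e-03,  1.09668789e-03, -1.84376299e-03]), 'joint_efforts': array([-1.58302784e-03, -6.25434852e+01,  4.79396805e-02, -3.91606736e+01,
        1.59556040e-02,  9.87678766e-03, -6.72115402e-05]), 'ee_pos': array([224.64930336, 583.07663559, 403.88946524]), 'ee_rot': array([ 1.82837190e-01,  9.83142931e-01, -7.25530682e-04, -1.11239047e-04]), 'wrist_force': array([ 0.08139724, -0.3103966 ,  0.78925753]), 'ft_torque': array([ 0.01938852, -0.0155105 ,  0.00901887]), 'finger_force': 0.0, 'gripper_width': 1.002375360918193} 173.4
{'fx': 543.7648067874613, 'fy': 543.7648067874613, 'cx': 279.517752526255, 'cy': 202.3734215530619, 'k1': -0.11006733727664157, 'T': array([[ 8.53793017e-01,  2.55863907e-01, -4.53399543e-01,
        -7.67690993e+01],
       [-5.20012531e-01,  3.77325014e-01, -7.66298115e-01,
        -1.13534343e+03],
       [-2.49890405e-02,  8.90033423e-01,  4.55209900e-01,
         7.42372454e+02],
       [ 0.00000000e+00,  0.00000000e+00,  0.00000000e+00,
         1.00000000e+00]])}
{'fx': 441.4773177946491, 'fy': 441.4773177946491, 'cx': 287.2661118131859, 'cy': 207.12834955019838, 'k1': -0.0912451567892356, 'T': array([[-6.54932041e-03,  9.97414301e-01, -7.15668842e-02,
         4.71161933e+02],
       [-9.99893363e-01, -5.59780128e-03,  1.34880116e-02,
        -1.05530813e+02],
       [ 1.30525185e-02,  7.16475899e-02,  9.97344602e-01,
         1.28391493e+03],
       [ 0.00000000e+00,  0.00000000e+00,  0.00000000e+00,
         1.00000000e+00]])}
```

View pics/scene.png

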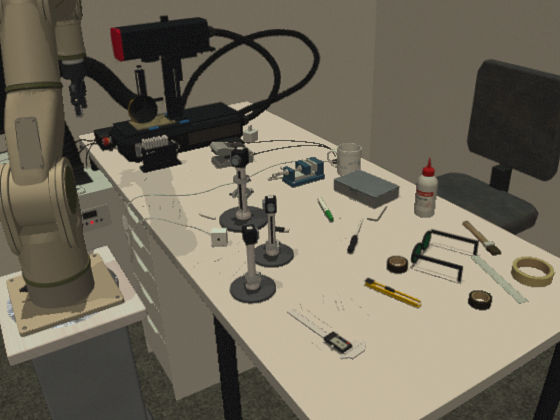

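View pics/top.png

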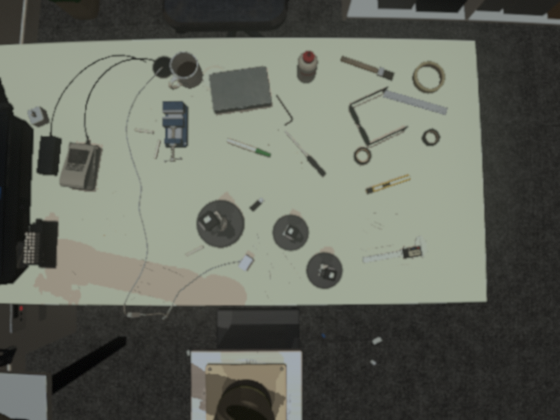

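The scene view shows three stands. The largest, with its foot at about (243,218) in scene and (220,223) in top, has the white block beside it (top 246,262). I'll measure the foot and head next.

```bash
cat > m.py <<'E'
from h import *
d=np.load('top.npy');p=np.load('topp.npy')
pts=np.array([[ (*world('top',u,v,d[v,u]),u,v) for u in range(180,265)] for v in range(185,290)]).reshape(-1,5)
ok=d[185:290,180:265].ravel()>0
pts=pts[ok]
for lo,hi in((10,25),(60,165),(165,205),(205,225),(225,300)):
    m=(pts[:,2]>lo)&(pts[:,2]<hi); q=pts[m]
    if len(q): print(lo,hi,len(q),q.mean(0).round(1),q.min(0).round(1),q.max(0).round(1))
q=pts[(pts[:,2]>205)&(pts[:,2]<225)]
r=cv2.minAreaRect(q[:,:2].astype(np.float32));print(r)
f=pts[(pts[:,2]>10)&(pts[:,2]<22)]; f=f[np.hypot(*(f[:,:2]-f[:,:2].mean(0)).T)<95]
print(cv2.minEnclosingCircle(f[:,:2].astype(np.float32)))
b=pts[(pts[:,2]>33)&(pts[:,2]<46)&(pts[:,4]>245)];print('block',b.mean(0))
crop=cv2.resize(p[185:285,170:270,::-1],(500,500),interpolation=cv2.INTER_CUBIC)
s=np.load('scenep.npy')[135:245,190:290,::-1]; s=cv2.resize(s,(500,550),interpolation=cv2.INTER_CUBIC)
cv2.imwrite('pics/c1.png',cv2.convertScaleAbs(crop,alpha=2)[:500]);cv2.imwrite('pics/c2.png',cv2.convertScaleAbs(s,alpha=1.5))
a=np.full((550,300,3),0,np.uint8)
cv2.imwrite('pics/c12.png',cv2.convertScaleAbs(np.hstack([cv2.resize(crop,(300,550))*0+cv2.resize(crop,(300,550)),s]),alpha=2))
E
python3 m.py
```

```text
Traceback (most recent call last):
  File "m.py", line 3, in <module>
    pts=np.array([[ (*world('top',u,v,d[v,u]),u,v) for u in range(180,265)] for v in range(185,290)]).reshape(-1,5)
                      ~~~~~^^^^^^^^^^^^^^^^^^
  File "h.py", line 4, in world
    c=get_calibration(name)
ValueError: time passes only in moves, steps and waits
```

```bash
sed -i 's/^def world/import functools\nget_calibration=functools.cache(get_calibration)\ndef world/' h.py; python3 m.py
```

```text
10 25 1218 [513.8  62.6  14.2 223.  224.3] [328.7 -38.2  10.  181.  200. ] [584.4 183.7  25.  258.  289. ]
60 165 93 [522.   59.1 110.  219.5 220. ] [482.5  42.5  79.3 210.  211. ] [547.5  87.9 138.7 227.  235. ]
165 205 75 [503.7  60.2 197.1 214.1 226. ] [484.   43.4 171.7 198.  212. ] [539.   98.8 205.  221.  234. ]
205 225 286 [513.4  71.9 213.2 208.3 221.8] [488.7  47.9 205.  198.  211. ] [539.8  98.3 221.7 218.  232. ]
((509.388671875, 71.32319641113281), (52.17427062988281, 42.585227966308594), 38.266990661621094)
((503.2794189453125, 56.97130584716797), 92.57894134521484)
block [405.53884659  -2.91500555  39.2426642  245.04132231 262.47107438]
```

View pics/c1.png

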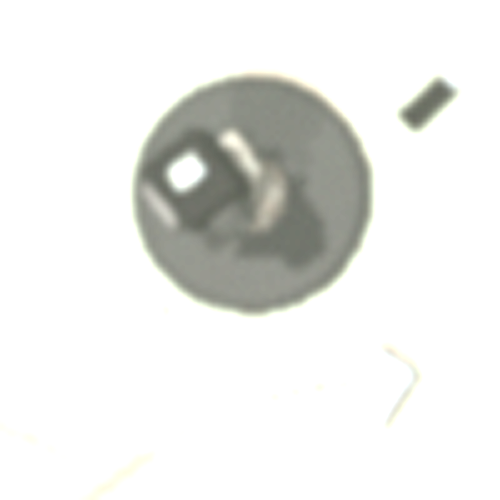

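View pics/c2.png

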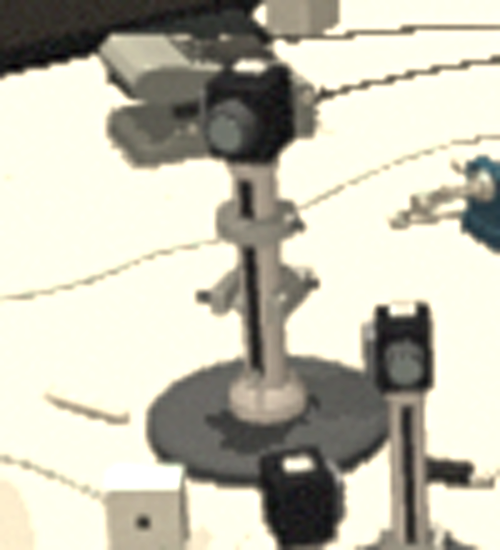

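The crops show the head at c1 (195,180), with light strips on its lower-left and upper-right faces. The lens faces the block at lower right. Next: precise rays, then the wrist camera mount.

```bash
cat >> h.py <<'E'
def onplane(name,u,v,z,T=None):
    a=world(name,u,v,100,T);b=world(name,u,v,1000,T);return a+(b-a)*(z-a[2])/(b[2]-a[2])
from scipy.spatial.transform import Rotation as R
def tool(st):
    T=np.eye(4);T[:3,:3]=R.from_quat(st['ee_rot']).as_matrix();T[:3,3]=st['ee_pos'];return T
def plan(st,gp,yaw):
    "shift in tool axes to put TCP at gp, tool y along world angle yaw, pointing down"
    T=tool(st);G=np.eye(3);y=np.array([np.cos(yaw),np.sin(yaw),0]);z=np.array([0,0,-1.]);G=np.c_[np.cross(y,z),y,z]
    return T[:3,:3].T@(np.array(gp)-T[:3,3]),R.from_matrix(T[:3,:3].T@G).as_rotvec()
E
python3 - <<'E'
from h import *
p=np.load('topp.npy')[...,::-1];g=cv2.cvtColor(p,cv2.COLOR_BGR2GRAY)
m=np.zeros_like(g);m[185:262,180:245]=(g[185:262,180:245]<110)*255
c=max(cv2.findContours(m,0,1)[0],key=cv2.contourArea);e=cv2.fitEllipse(cv2.convexHull(c));print(e)
f=onplane('top',*e[0],14);print('foot',f, [np.linalg.norm(onplane('top',e[0][0]+s,e[0][1],14)-f) for s in(e[1][0]/2,)])
for c in((195,180),(155,200),(240,150)): print(onplane('top',170+c[0]/5,185+c[1]/5,215))
d=np.load('top.npy')
for n,z in(('block',None),):
    bm=onplane('top',246,262,40);print(bm,bm-f,np.degrees(np.arctan2(*(f-bm)[[1,0]])))
print(get_calibration('wrist'))
st=state();print(plan(st,[490,58,480],np.radians(120.7)),plan(st,[300,320,480],np.radians(120.7)))
E
```

```text
((220.09779357910156, 223.3784942626953), (47.31446838378906, 47.639671325683594), 28.244749069213867)
foot [516.49653766  70.87859045  14.        ] [np.float64(68.14118965433263)]
[515.22140933  69.94766158 215.        ]
[505.61889408  89.36047905 215.        ]
[529.66880791  48.12941164 215.        ]
[406.87964529  -5.6714818   40.        ] [-109.61689238  -76.55007225   26.        ] 34.9282118785774
{'fx': 301.39425681500956, 'fy': 301.39425681500956, 'cx': 282.15592275372114, 'cy': 209.9642871246124, 'k1': -0.037420539001782965, 'mount': array([[ 1.11655617e-04,  9.53522757e-01,  3.01320990e-01,
         7.63581194e+01],
       [ 9.99999993e-01, -1.21186076e-04,  1.29365873e-05,
        -8.22438680e-01],
       [ 4.88512389e-05,  3.01320986e-01, -9.53522764e-01,
         2.96548515e+01],
       [ 0.00000000e+00,  0.00000000e+00,  0.00000000e+00,
         1.00000000e+00]])}
(array([-436.37648541, -394.67108955,  -75.48124058]), array([-1.26276949e-03, -5.32378139e-04, -9.03631416e-01])) (array([-164.87522586, -218.51490149,  -75.73317716]), array([-1.26276949e-03, -5.32378139e-04, -9.03631416e-01]))
```

```bash
python3 - <<'E'
from h import *
st=state()
for w in([225,583,520],[300,320,520],[516,70,520]):print(plan(st,w,np.radians(122))[0].round(1))
E
```

```text
[-3.00e-01 -1.00e-01 -1.16e+02]
[-164.9 -218.6 -115.7]
[-456.3 -374.2 -115.5]
```

Units first: shifts go in shares of 60 cm and turns go in shares of 4 rad. So -456 mm / 600 = -0.76, -374 mm / 600 = -0.6233, -0.92 rad / 4 = -0.23.

Call:
carry_out:
  dp:
    - [0,0,-0.1]
    - [0,0,-0.1917]
    - [-0.0667,-0.0833,-0.1917]
    - [-0.1333,-0.175,-0.1917]
    - [-0.2,-0.2667,-0.1917]
    - [-0.275,-0.3633,-0.1917]
    - [-0.35,-0.4083,-0.1917]
    - [-0.4333,-0.45,-0.1917]
    - [-0.5167,-0.4917,-0.1917]
    - [-0.6,-0.5417,-0.1917]
    - [-0.6833,-0.5833,-0.1917]
    - [-0.76,-0.6233,-0.1917]
  dr:
    - [0,0,0]
    - [0,0,0]
    - [0,0,-0.03]
    - [0,0,-0.0625]
    - [0,0,-0.1]
    - [0,0,-0.1375]
    - [0,0,-0.175]
    - [0,0,-0.2125]
    - [0,0,-0.23]
    - [0,0,-0.23]
    - [0,0,-0.23]
    - [0,0,-0.23]
  grip: [85,85,85,85,85,85,85,85,85,85,85,85]

```text
time: 1.6
ee_pos: [516.6, 68.5, 519.6]
ee_rot: [-0.272, 0.962, 0.0, 0.0]
wrist_force: [0.0, 1.6, -0.3]
gripper_width: 0.994
finger_force: 0.0
```

Call:
carry_out:
  dp:
    - [0,0,0]
    - [0,0,0]
    - [0,0,0]
  dr:
    - [0,0,0]
    - [0,0,0]
    - [0,0,0]
  grip: [85,85,85]

```text
time: 1.98
ee_pos: [515.2, 71.4, 519.6]
ee_rot: [-0.274, 0.962, 0.0, -0.0]
wrist_force: [-0.3, 0.3, 0.3]
gripper_width: 0.991
finger_force: 0.0
```

```bash
python3 - <<'E'
from h import *
import pickle
st=state();p,d=grab_frame('wrist');pickle.dump((st,p,d),open('w1.pkl','wb'))
print(st['ee_pos'],st['ee_rot'],st['wrist_force'])
cv2.imwrite('pics/w1.png',cv2.convertScaleAbs(p[:,:,::-1],alpha=1.5))
E
```

```text
[515.23431826  71.44063375 519.63251493] [-2.73636999e-01  9.61832990e-01  2.88808639e-04 -9.20179187e-05] [-0.25434155  0.2544752   0.30622771]
```

View pics/w1.png

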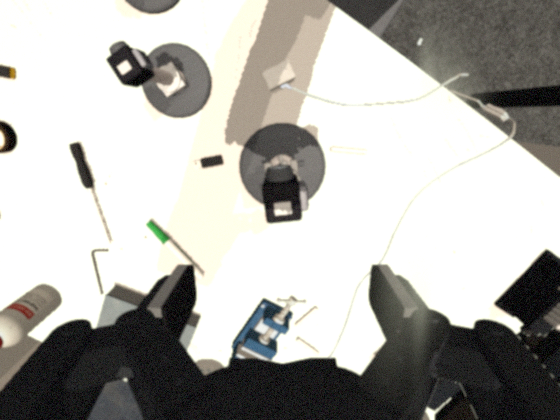

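The wrist view shows the head at about (283,200), with the lens facing up the picture and the grey button on its right face at (303,195), on the tool's +y side. Now I'll refine yaw and centre.

```bash
python3 - <<'E'
from h import *
import pickle
st,p,d=pickle.load(open('w1.pkl','rb'))
T=tool(st)@get_calibration('wrist')['mount']
P=np.array([(*world('wrist',u,v,d[v,u],T),u,v) for v in range(115,235) for u in range(230,335) if d[v,u]>0])
def rot(q): # tool xy offsets
    return (np.c_[q[:,:2],np.zeros(len(q))]-[*st['ee_pos'][:2],0])@T0
T0=tool(st)[:3,:3]
for lo,hi in((209,220),(170,207)):
    q=P[(P[:,2]>lo)&(P[:,2]<hi)]; t=rot(q)
    print(lo,len(q),q[:,:3].mean(0),np.percentile(t,[1,99],axis=0)[:,:2].round(1),q[:,3:].min(0),q[:,3:].max(0),cv2.minAreaRect(t[:,:2].astype(np.float32)))
# foot circle
g=cv2.cvtColor(p,cv2.COLOR_RGB2GRAY)
q=P[(P[:,2]>9)&(P[:,2]<25)];m=np.zeros_like(g);m[q[:,4].astype(int),q[:,3].astype(int)]=255
h=cv2.convexHull(max(cv2.findContours(m,0,1)[0],key=cv2.contourArea));w=np.array([onplane('wrist',*c[0],16,T) for c in h]);print('foot',cv2.fitEllipse(w[:,:2].astype(np.float32)),np.ptp(rot(w),axis=0),rot(w).mean(0))
# top face by contrast: dark head mask
print((180/np.pi)*np.arctan2(T0[1,1],T0[0,1]))
hc=np.array([[u,v] for v in range(185,225) for u in range(255,315) if g[v,u]<60 and d[v,u]<330 and d[v,u]>0])
print(cv2.minAreaRect(hc.astype(np.float32)))
crop=cv2.resize(p[150:235,235:335,::-1],(800,600*85*8//(600*1)//1 if 0 else 680)[:2]);crop=cv2.resize(crop,(700,595));cv2.imwrite('pics/w1c.png',cv2.convertScaleAbs(crop,alpha=3))
E
```

```text
209 1510 [516.12921378  71.00496823 215.82554193] [[-21.2 -18.9]
 [ 18.3  17.2]] [262. 175.] [305. 222.] ((0.6992073059082031, 0.9067268371582031), (40.036712646484375, 45.77569580078125), 83.66212463378906)
170 461 [497.23871092  61.95126034 201.41821822] [[-10.4 -18.7]
 [ 30.3  24.7]] [263. 165.] [308. 210.] ((12.763388633728027, 7.4056243896484375), (28.0647029876709, 55.20236587524414), 34.89528274536133)
foot ((516.715576171875, 71.63861083984375), (135.3531494140625, 137.30064392089844), 32.79340362548828) [1.26285701e+02 1.36718707e+02 8.27811454e-02] [ 7.50938746e+00 -7.73301283e+00 -4.54333311e-03]
121.76161047438484
((283.9999694824219, 202.99998474121094), (43.99999237060547, 35.99999237060547), 0.0)
```

View pics/w1c.png

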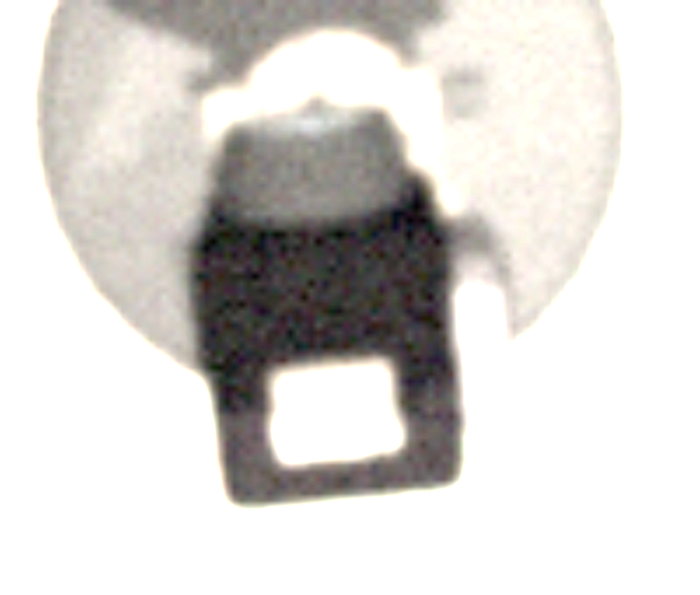

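Converted, 170.5 mm / 600 = 0.2842, 160 mm / 600 = 0.2667, -0.05 rad / 4 = -0.0125.

Call:
carry_out:
  dp:
    - [-0.0008,0,0.05]
    - [-0.0017,-0.0008,0.1167]
    - [-0.0017,-0.0008,0.1667]
    - [-0.0017,-0.0008,0.2083]
    - [-0.0017,-0.0008,0.2417]
    - [-0.0017,-0.0008,0.2667]
    - [-0.0017,-0.0008,0.2842]
    - [-0.0017,-0.0008,0.2842]
    - [-0.0017,-0.0008,0.2842]
    - [-0.0017,-0.0008,0.2842]
  dr:
    - [0,0,-0.0125]
    - [0,0,-0.0263]
    - [0,0,-0.0263]
    - [0,0,-0.0263]
    - [0,0,-0.0263]
    - [0,0,-0.0263]
    - [0,0,-0.0263]
    - [0,0,-0.0263]
    - [0,0,-0.0263]
    - [0,0,-0.0263]
  grip: [85,85,85,85,85,85,85,85,85,85]

```text
time: 3.28
ee_pos: [517.0, 70.4, 349.8]
ee_rot: [-0.323, 0.947, 0.0, 0.001]
wrist_force: [-0.7, -0.3, -0.3]
gripper_width: 0.994
finger_force: 0.0
```

```bash
python3 - <<'E'
from h import *
st=state();p,d=grab_frame('wrist')
print(plan(st,[516.2,71.5,349],np.radians(127.8)),st['ee_pos'],st['wrist_force'],st['ft_torque'])
cv2.imwrite('pics/w2.png',cv2.convertScaleAbs(p[:,:,::-1],alpha=2))
E
```

```text
(array([-0.0184708 ,  1.415183  ,  0.80519448]), array([-0.00022472,  0.00102478, -0.00258596])) [517.04909357  70.36790185 349.80549124] [-0.65131009 -0.31136513 -0.2649166 ] [-0.00853137  0.01449663  0.00352541]
```

View pics/w2.png

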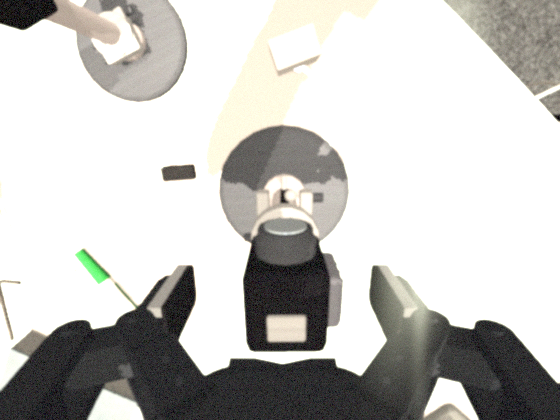

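The head sits square between the fingers (head 247–327, fingers 195/370), with the button on the right. I'll shift +1.4 mm and close.

Converted, 1.5 mm / 600 = 0.0025, 0.5 mm / 600 = 0.0008.

Call:
carry_out:
  dp:
    - [0,0.0025,0.0008]
    - [0,0.0025,0.0008]
    - [0,0.0025,0.0008]
    - [0,0.0025,0.0008]
    - [0,0.0025,0.0008]
    - [0,0.0025,0.0008]
    - [0,0.0025,0.0008]
    - [0,0.0025,0.0008]
    - [0,0.0025,0.0008]
    - [0,0.0025,0.0008]
  dr:
    - [0,0,0]
    - [0,0,0]
    - [0,0,0]
    - [0,0,0]
    - [0,0,0]
    - [0,0,0]
    - [0,0,0]
    - [0,0,0]
    - [0,0,0]
    - [0,0,0]
  grip: [70,60,52,46,43,40,37,34,32,30]
  force: 25

```text
time: 4.58
ee_pos: [516.0, 71.7, 349.1]
ee_rot: [-0.323, 0.946, 0.0, 0.0]
wrist_force: [-3.0, 1.8, 6.3]
gripper_width: 0.427
finger_force: 24.9
```

Call:
carry_out:
  dp:
    - [0,0,0]
    - [0,0,0]
    - [0,0,0]
    - [0,0,0]
  dr:
    - [0,0,0]
    - [0,0,0]
    - [0,0,0]
    - [0,0,0]
  grip: [30,30,30,30]

```text
time: 5.08
ee_pos: [516.0, 71.8, 349.1]
ee_rot: [-0.323, 0.946, 0.0, 0.0]
wrist_force: [-3.2, 1.8, 5.8]
gripper_width: 0.426
finger_force: 24.9
```

```bash
python3 -c "
from h import *
s=state();print(s['wrist_force'],s['ft_torque'],s['gripper_width']*85.4,s['ee_pos'])"
```

```text
[-3.22127019  1.82105713  5.78906729] [0.92060993 0.8271625  0.2312626 ] 36.36042811747106 [515.98241582  71.76282041 349.09434253]
```

Converted, -10 mm / 600 = -0.0167, -8 mm / 600 = -0.0133.

Call:
carry_out:
  dp:
    - [0,0.0008,-0.0033]
    - [0,0.0008,-0.0067]
    - [0,0.0008,-0.01]
    - [0,0.0008,-0.0133]
    - [0,0.0008,-0.0167]
    - [0,0.0008,-0.0167]
  dr:
    - [0,0,0]
    - [0,0,0]
    - [0,0,0]
    - [0,0,0]
    - [0,0,0]
    - [0,0,0]
  grip: [30,30,30,30,30,30]

```text
time: 5.82
ee_pos: [515.8, 71.9, 359.0]
ee_rot: [-0.323, 0.947, -0.0, 0.0]
wrist_force: [5.0, 1.0, -1.8]
gripper_width: 0.428
finger_force: 26.9
```

Converted, -16 mm / 600 = -0.0267, -14 mm / 600 = -0.0233.

Call:
carry_out:
  dp:
    - [0,0,-0.0033]
    - [0,0,-0.0067]
    - [0,0,-0.01]
    - [0,0,-0.0133]
    - [0,0,-0.0167]
    - [0,0,-0.02]
    - [0,0,-0.0233]
    - [0,0,-0.0267]
    - [0,0,-0.0267]
  dr:
    - [0,0,0]
    - [0,0,0]
    - [0,0,0]
    - [0,0,0]
    - [0,0,0]
    - [0,0,0]
    - [0,0,0]
    - [0,0,0]
    - [0,0,0]
  grip: [30,30,30,30,30,30,30,30,30]

```text
time: 6.95
ee_pos: [515.8, 71.8, 374.9]
ee_rot: [-0.323, 0.947, -0.0, 0.0]
wrist_force: [4.8, 0.0, -1.8]
gripper_width: 0.425
finger_force: 26.6
```

```bash
python3 -c "
from h import *
s=state();print(s['wrist_force'],s['ft_torque'],s['ee_pos'])
p,d=grab_frame('scene')
a=np.load('scenep.npy')[135:245,190:290,::-1];b=p[115:245,190:290,::-1]
o=np.zeros((130,200,3),np.uint8);o[20:,:100]=a;o[:,100:]=b
cv2.imwrite('pics/s2.png',cv2.convertScaleAbs(cv2.resize(o,(800,520),interpolation=2),alpha=1.5))"
```

```text
[ 4.77665729  0.01116802 -1.76330782] [ 0.6572107  -0.66781513  0.26453663] [515.76447099  71.79470322 374.87229521]
```

View pics/s2.png

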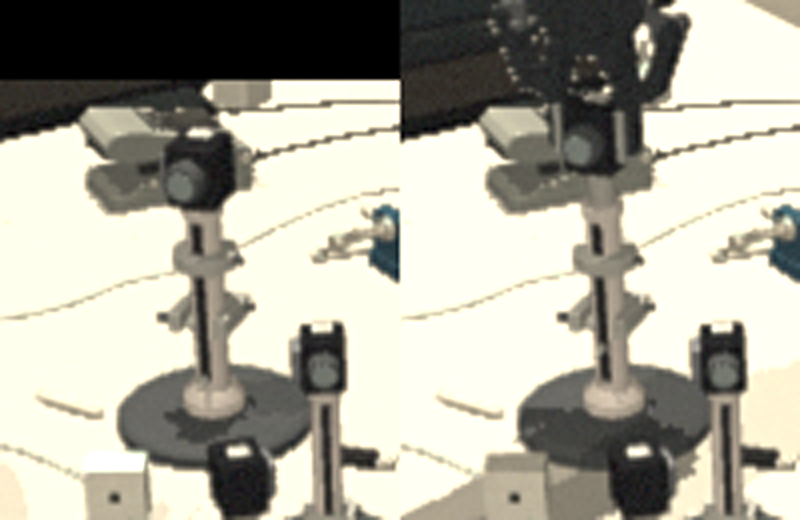

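Head is up about 26 mm with the foot unmoved. Going on through the first click.

Converted, -12 mm / 600 = -0.02, -10 mm / 600 = -0.0167.

Call:
carry_out:
  dp:
    - [0,0,-0.0033]
    - [0,0,-0.0067]
    - [0,0,-0.01]
    - [0,0,-0.0133]
    - [0,0,-0.0167]
    - [0,0,-0.02]
    - [0,0,-0.02]
  dr:
    - [0,0,0]
    - [0,0,0]
    - [0,0,0]
    - [0,0,0]
    - [0,0,0]
    - [0,0,0]
    - [0,0,0]
  grip: [30,30,30,30,30,30,30]

```text
time: 7.88
ee_pos: [515.7, 71.8, 386.8]
ee_rot: [-0.323, 0.947, -0.0, 0.0]
wrist_force: [5.3, 0.1, -2.2]
gripper_width: 0.426
finger_force: 26.5
```

Converted, -12 mm / 600 = -0.02, -10 mm / 600 = -0.0167.

Call:
carry_out:
  dp:
    - [0,0,-0.0033]
    - [0,0,-0.0067]
    - [0,0,-0.01]
    - [0,0,-0.0133]
    - [0,0,-0.0167]
    - [0,0,-0.02]
    - [0,0,-0.02]
  dr:
    - [0,0,0]
    - [0,0,0]
    - [0,0,0]
    - [0,0,0]
    - [0,0,0]
    - [0,0,0]
    - [0,0,0]
  grip: [30,30,30,30,30,30,30]

```text
time: 8.75
ee_pos: [515.6, 71.5, 398.9]
ee_rot: [-0.322, 0.947, -0.0, -0.0]
wrist_force: [2.5, -1.2, 2.8]
gripper_width: 0.419
finger_force: 34.6
```

Converted, -10 mm / 600 = -0.0167, -8 mm / 600 = -0.0133.

Call:
carry_out:
  dp:
    - [0,0,-0.0033]
    - [0,0,-0.0067]
    - [0,0,-0.01]
    - [0,0,-0.0133]
    - [0,0,-0.0167]
    - [0,0,-0.0167]
  dr:
    - [0,0,0]
    - [0,0,0]
    - [0,0,0]
    - [0,0,0]
    - [0,0,0]
    - [0,0,0]
  grip: [30,30,30,30,30,30]

```text
time: 9.5
ee_pos: [515.6, 71.7, 408.8]
ee_rot: [-0.323, 0.947, -0.0, -0.0]
wrist_force: [1.3, -5.4, -1.3]
gripper_width: 0.418
finger_force: 35.0
```

Call:
carry_out:
  dp:
    - [0,0,-0.0033]
    - [0,0,-0.0067]
    - [0,0,-0.01]
    - [0,0,-0.0133]
    - [0,0,-0.015]
    - [0,0,-0.015]
  dr:
    - [0,0,0]
    - [0,0,0]
    - [0,0,0]
    - [0,0,0]
    - [0,0,0]
    - [0,0,0]
  grip: [30,30,30,30,30,30]

```text
time: 10.25
ee_pos: [515.6, 71.7, 417.8]
ee_rot: [-0.323, 0.947, -0.0, -0.0]
wrist_force: [0.7, -4.4, -1.9]
gripper_width: 0.423
finger_force: 34.7
```

Converted, -4 mm / 600 = -0.0067, -3 mm / 600 = -0.005.

Call:
carry_out:
  dp:
    - [0,0,-0.0017]
    - [0,0,-0.0033]
    - [0,0,-0.005]
    - [0,0,-0.0067]
    - [0,0,-0.0067]
  dr:
    - [0,0,0]
    - [0,0,0]
    - [0,0,0]
    - [0,0,0]
    - [0,0,0]
  grip: [30,30,30,30,30]

```text
time: 10.88
ee_pos: [515.6, 71.7, 421.8]
ee_rot: [-0.323, 0.947, -0.0, -0.0]
wrist_force: [1.2, -5.2, -2.9]
gripper_width: 0.426
finger_force: 34.5
```

```bash
python3 -c "
from h import *
p,d=grab_frame('scene')
b=p[85:245,190:290,::-1]
cv2.imwrite('pics/s3.png',cv2.convertScaleAbs(cv2.resize(b,(375,600),interpolation=2),alpha=1.5))"
```

```text
(no output)
```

View pics/s3.png

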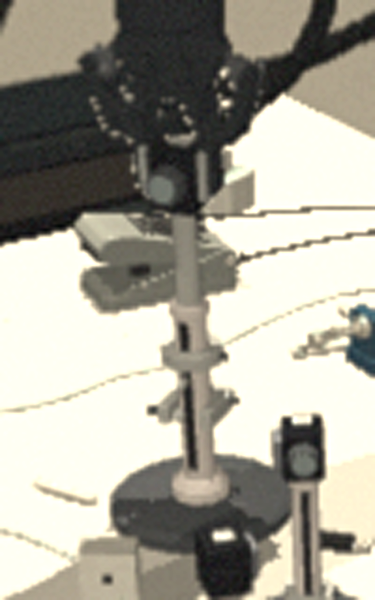

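The foot is flat and the head is high, with the lug somewhere between the collars. I'll feel for the second stop.

Converted, -3 mm / 600 = -0.005, -2 mm / 600 = -0.0033.

Call:
carry_out:
  dp:
    - [0,0,-0.0017]
    - [0,0,-0.0033]
    - [0,0,-0.005]
    - [0,0,-0.005]
  dr:
    - [0,0,0]
    - [0,0,0]
    - [0,0,0]
    - [0,0,0]
  grip: [30,30,30,30]

```text
time: 11.42
ee_pos: [515.6, 71.7, 424.8]
ee_rot: [-0.323, 0.947, -0.0, -0.0]
wrist_force: [1.8, -5.0, -2.6]
gripper_width: 0.424
finger_force: 34.5
```

Converted, -2 mm / 600 = -0.0033, -1 mm / 600 = -0.0017.

Call:
carry_out:
  dp:
    - [0,0,-0.0017]
    - [0,0,-0.0033]
    - [0,0,-0.0033]
  dr:
    - [0,0,0]
    - [0,0,0]
    - [0,0,0]
  grip: [30,30,30]

```text
time: 11.8
ee_pos: [515.5, 71.8, 426.8]
ee_rot: [-0.323, 0.947, -0.0, -0.0]
wrist_force: [1.9, -5.0, -2.2]
gripper_width: 0.42
finger_force: 34.4
```

Converted, -2 mm / 600 = -0.0033, -1 mm / 600 = -0.0017.

Call:
carry_out:
  dp:
    - [0,0,-0.0017]
    - [0,0,-0.0033]
    - [0,0,-0.0033]
  dr:
    - [0,0,0]
    - [0,0,0]
    - [0,0,0]
  grip: [30,30,30]

```text
time: 12.18
ee_pos: [515.6, 71.8, 428.8]
ee_rot: [-0.323, 0.947, -0.0, -0.0]
wrist_force: [1.0, -4.8, -2.3]
gripper_width: 0.423
finger_force: 34.4
```

Converted, -2 mm / 600 = -0.0033, -1 mm / 600 = -0.0017.

Call:
carry_out:
  dp:
    - [0,0,-0.0017]
    - [0,0,-0.0033]
    - [0,0,-0.0033]
  dr:
    - [0,0,0]
    - [0,0,0]
    - [0,0,0]
  grip: [30,30,30]

```text
time: 12.55
ee_pos: [515.4, 72.1, 429.9]
ee_rot: [-0.323, 0.946, 0.0, -0.001]
wrist_force: [1.4, -3.9, -11.7]
gripper_width: 0.423
finger_force: 30.9
```

Converted, -0.5 mm / 600 = -0.0008.

Call:
carry_out:
  dp:
    - [0,0,-0.0008]
    - [0,0,-0.0008]
    - [0,0,-0.0008]
    - [0,0,-0.0008]
  dr:
    - [0,0,0]
    - [0,0,0]
    - [0,0,0]
    - [0,0,0]
  grip: [30,30,30,30]

```text
time: 13.05
ee_pos: [515.3, 72.2, 430.3]
ee_rot: [-0.323, 0.946, 0.0, -0.001]
wrist_force: [1.5, -0.6, -23.2]
gripper_width: 0.427
finger_force: 27.6
```

```bash
python3 - <<'E'
from h import *
s=state();print(s['wrist_force'],s['ft_torque'],s['ee_pos'],s['finger_force'])
p,d=grab_frame('scene')
b=p[130:230,205:280,::-1]
cv2.imwrite('pics/s4.png',cv2.convertScaleAbs(cv2.resize(b,(450,600),interpolation=2),alpha=1.5))
E
```

```text
[  1.5441293   -0.63473767 -23.24604041] [ 0.13104441  0.13926299 -0.04108801] [515.31703844  72.19032551 430.33623702] 27.554349303245544
```

View pics/s4.png

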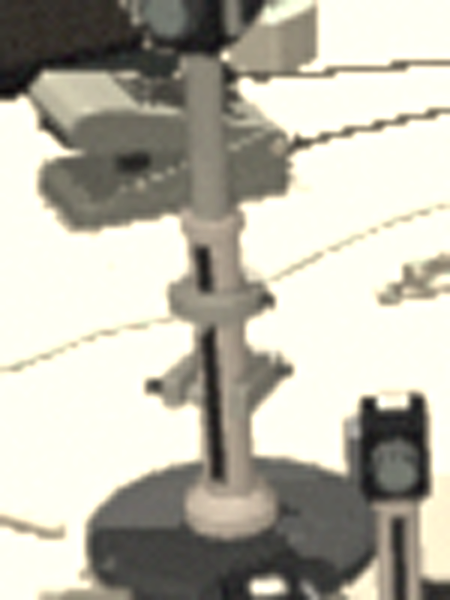

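Hard stop felt: 23 N, with the foot down and the lug hidden under the upper collar at (205,325). I'll ease off a little and hand in.

Converted, 0.5 mm / 600 = 0.0008, 0.3 mm / 600 = 0.0005.

Call:
carry_out:
  dp:
    - [0,0,0.0005]
    - [0,0,0.0008]
    - [0,0,0.0008]
    - [0,0,0.0008]
    - [0,0,0.0008]
    - [0,0,0.0008]
  dr:
    - [0,0,0]
    - [0,0,0]
    - [0,0,0]
    - [0,0,0]
    - [0,0,0]
    - [0,0,0]
  grip: [30,30,30,30,30,30]

```text
time: 13.85
ee_pos: [515.5, 72.0, 430.4]
ee_rot: [-0.323, 0.946, 0.0, -0.0]
wrist_force: [0.6, -0.4, -24.8]
gripper_width: 0.421
finger_force: 27.8
```

Converted, 0.8 mm / 600 = 0.0013, 0.5 mm / 600 = 0.0008.

Call:
carry_out:
  dp:
    - [0,0,0.0008]
    - [0,0,0.0013]
    - [0,0,0.0013]
    - [0,0,0.0013]
    - [0,0,0.0013]
    - [0,0,0.0013]
    - [0,0,0.0013]
    - [0,0,0.0013]
  dr:
    - [0,0,0]
    - [0,0,0]
    - [0,0,0]
    - [0,0,0]
    - [0,0,0]
    - [0,0,0]
    - [0,0,0]
    - [0,0,0]
  grip: [30,30,30,30,30,30,30,30]

```text
time: 14.85
ee_pos: [515.7, 71.9, 430.1]
ee_rot: [-0.323, 0.946, -0.0, 0.0]
wrist_force: [-2.7, -3.3, -16.8]
gripper_width: 0.418
finger_force: 30.8
```

Still creeping with the controller; ease a touch more and check that it's steady.

Converted, 0.3 mm / 600 = 0.0005.

Call:
carry_out:
  dp:
    - [0,0,0.0005]
    - [0,0,0.0005]
    - [0,0,0.0005]
    - [0,0,0.0005]
    - [0,0,0.0005]
    - [0,0,0.0005]
    - [0,0,0.0005]
    - [0,0,0.0005]
  dr:
    - [0,0,0]
    - [0,0,0]
    - [0,0,0]
    - [0,0,0]
    - [0,0,0]
    - [0,0,0]
    - [0,0,0]
    - [0,0,0]
  grip: [30,30,30,30,30,30,30,30]

```text
time: 15.85
ee_pos: [515.7, 71.8, 429.9]
ee_rot: [-0.323, 0.947, -0.0, 0.0]
wrist_force: [-2.6, -3.3, -10.3]
gripper_width: 0.423
finger_force: 31.9
```

Call:
carry_out:
  dp:
    - [0,0,0]
    - [0,0,0]
    - [0,0,0]
    - [0,0,0]
    - [0,0,0]
    - [0,0,0]
    - [0,0,0]
    - [0,0,0]
  dr:
    - [0,0,0]
    - [0,0,0]
    - [0,0,0]
    - [0,0,0]
    - [0,0,0]
    - [0,0,0]
    - [0,0,0]
    - [0,0,0]
  grip: [30,30,30,30,30,30,30,30]

```text
time: 16.85
ee_pos: [515.7, 71.8, 429.9]
ee_rot: [-0.323, 0.947, -0.0, 0.0]
wrist_force: [-3.5, -4.0, -10.3]
gripper_width: 0.423
finger_force: 31.9
```

Steady at the stop with about 8 N of pull. Handing in.

```bash
python3 -c "
from rig import *
print(sign_off())"
```

```text
the job is handed in; nothing more can be done
None
```

I raised the largest stand's head about 81 mm, past the first click to the second stop, and handed the job in still gripping it there (about 32 N grip, about 10 N upward pull, foot on the desk); `sign_off()` gave no verdict.

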